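# Set the teapot warmer to three dots and lock its knob

## Robot

A 6-joint arm with a two-finger parallel gripper is mounted at the origin on the work surface. World frame = base frame: x ahead of the robot, y to its left, z up, the work surface at z = 0. Lengths are in m, angles in rad, forces in N, time in s.
With the tool pointing down it reaches from about 0.225 to 0.875 m from the base axis. Payload 3.4 kg.
Tool frame: the origin (TCP) lies at the very end of the fingers, on their centre line; the grasp point (between the pads) lies arm.hold_point_z behind it (arm.hold_point_z is the distance from the TCP to the grasp point, in m); z points along the fingers, y is the line along which they close (so a half turn about z gives the same grasp; the last joint's range is limited). The gripper opens to 85 mm and grips with 20 to 120 N. Pads are 22 mm wide; open, the fingers measure 114 mm over their backs; the gripper's body (76 mm by 85 mm) begins 54 mm behind the grasp point. The pads swing forward as they close: fully open they stand 13 mm farther back than shut.
Start: joints at [-0.121, 0.276, 1.505, -0, 1.361, -0.121], TCP at [0.575, -0, 0.231] pointing down, gripper open.
Joint ranges: [-2.89, 2.89], [-0.75, 2.08], [0.22, 2.7], [-1.18, 4.32], [0.11, 2.71], [-2.7, 2.7]. Speed limits (rad/s): [2.57, 2.57, 3.14, 3.14, 3.14, 3.14].

## Interface

Orientations are given as a rotation vector (axis times angle).
In Python, from bench import readout, camera, ticket, arm gives the robot as it stands.
- The arm moves only by the tool apply_moves, never from a script. Its argument "targets" is a list of rows, each a list of 4 numbers: the shift along the tool's x, y, z in cm, then the turn about the tool's z in rad. A call has 1 to 12 rows; each row is the pose to reach, as a shift and turn from the pose commanded when the call began, along the tool's axes at that moment; what a row does not reach only later rows make up. A row lasts 1/8 s, in which the tool goes at most 62.5 mm and 10.7 degrees, less where a joint would pass 70% of its speed; a pose out of reach is approached as far as the arm can. A call with a gripper value outside its range is refused whole. "claw" is the opening, from 0 (shut) to 1 (fully open), set as the call begins (left out, the last holds). The fingers move at their own pace and stop on an object; "squeeze" is the grip in N (left out, the last holds). Time passes only in rows, so rows that repeat a pose let the fingers close. It gives the time, the measured TCP pose, the force, the opening and the grip force at its end, in the units of the state.
- readout.get_state(): the state, without advancing time (a new reading comes with each control period).
- camera(name): name is "scene" or "side" or "wrist"; returns a dict with "image" (400x640x3 uint8, red, green, blue), "K" (3x3 intrinsics, pixels), "R" (3x3) and "t" (3): a world point X has camera coordinates R X + t. Camera axes: x right, y down, z forward; pixel columns grow to the right and rows downward; lengths in m; the calibration is good to about 2 mm. The wrist camera is an equidistant fisheye: a pixel r from the principal point sees the ray r / f radians off the axis. A picture is of the moment at which its call begins. There is no depth.
- ticket.close_job(): hands the job in; it is judged then, once.
The state is a dict: "time": time; "joint_positions": joint angles; "qd": joint speeds; "joint_torque": joint torques, N m; "eef_pos": TCP position; "eef_rot": TCP orientation; "contact_force": force on the tool from outside, world axes, zero at the start; "ft_torque": the same for the moment, N m; "opening": finger opening in m; "grasp_force": force on a finger pad.
Only numpy, scipy, OpenCV 4.12 (cv2) and the standard library are available. Lean on these libraries where they do the work, as an engineer would, in place of code of your own. Each camera call takes 0.05 s, during which the arm holds its last target. There are 200 camera calls.

## Task

Switch the warming plate under the teapot to keep-warm: pull its control knob all the way out so that it unlocks, turn it clockwise from the red off bar to the three-dot mark, and push it back in until it is fully home, so that it is locked there. The catch inside does not sit exactly under the printed mark, so feel for the place where the knob goes in, then let go of it. Leave the teapot, the tea caddy, the sugar jar and the tumblers standing where they are.

Things in the scene. Friction and masses are not known exactly. Their poses are not given: they have to be found in the camera images.
- warmer: Warming plate: white housing 280 mm wide (y), 280 deep (x), 80 high, on rubber feet; black glass top 84 mm above the table; it cannot move. Origin: centre of the underside; x to its rear, away from the robot, y to its left, z up. Its front is a black panel, 90 mm long, sloping 35 degrees from level down towards the robot, from 80 mm high at x = -0.066 to 28 mm high at x = -0.140.
- dial (a point): Centre of the sloped panel (in the plate's frame x -0.103, y 0, z 0.054), where the knob's axis leaves it. Fixed. z: square out of the panel along the knob's axis, 35 degrees from vertical towards the robot; x: up the slope; y: left. Printed at 36 mm round it: a red bar (off) straight up the slope, then clockwise as seen facing the panel one white dot at 45 degrees, two at 90, three at 135, four at 180.
- three_dots (a point): Middle of the printed three-dot mark on the sloped panel, 36 mm from the knob's axis, 135 degrees clockwise from the red off bar (lower right for one who faces the panel from the robot's side).
- knob_grip (a point): On the knob's axis, mid grip bar; moves with the knob. Grey metal knob: skirt disc 50 mm across, 2 to 6 mm off the panel when in, and a grip bar 46 mm long, 14 thick, standing from 6 to 40 mm off the panel; this point is 30 mm off. z: along the axis out of the panel; x: along the bar to the end with the red pointer line; y: across the bar (pinch along y). At off, x is up the slope.
- knob_pull (a joint): How far the knob is out along its axis (m): 0 fully in (locked), 0.008 fully out (end stop). It stays where it is left; sliding it takes about 4 N. It turns freely only when more than about 0.006 out. Pushed in between two catch gaps, it stops about 0.006 out; in a gap it goes to 0.
- knob_turn (a joint): Angle of the knob (rad), clockwise facing the panel: 0 red off bar, 0.785 per dot, three dots 2.356; stops -0.5, 3.5. Stays where left, turns with 0.05 N m. It goes in only at a gap of the catch ring inside: each dot's gap lies up to 0.18 rad to either side of its mark (unseen, one shift for all) and takes the knob within 0.045 rad of its centre. The off gap is wider: the knob rattles there by 0.26 rad.
- teapot: White enamel teapot, blue lid and handle, 120 mm across, 120 mm high, spout and handle reaching 96 mm from its axis to either side (y). It stands on the glass top behind the knob, its axis 145 to 165 mm behind the middle of the panel. Origin: centre of its underside.
- caddy: Green tea caddy with brass lid, 77 mm across, 107 mm high, stands on the table. Origin: centre of the underside.
- sugar_jar: Glass jar with red lid, 76 mm across, 110 mm high, on the table. Origin: centre of the underside.
- tumblers: Stack of clear plastic tumblers, 74 mm across, 121 mm high, on the table. Origin: centre of the underside.
There are look-alikes about, which are no part of the job. Leave any orange or purple look-alike of the tumblers alone.

How it is judged:
On the way, in this order (a step that is already met when the one before it is completed fails the run):
1. the knob is pulled right out, still at off (value of joint knob_pull above 0.0058 m and value of joint knob_turn below 0.6 rad), for 0.1 s.
2. the unlocked knob is turned to the three-dot mark (value of joint knob_pull above 0.004 m and value of joint knob_turn between 2.1 and 2.61 rad), for 0.1 s.
At the end, for the whole second after the job is handed in: The knob points to three dots (knob_turn within 0.25 rad of 2.356), pushed in to within 2 mm of home; the teapot is at rest; teapot, caddy, sugar jar and tumblers are within 30 mm of where they began and upright to 0.2 rad (value of joint knob_pull below 0.002 m and value of joint knob_turn between 2.1 and 2.61 rad and linear speed of teapot below 0.02 m/s and distance of each of teapot, caddy, sugar_jar, tumblers from where it was at the start of the episode below 0.03 m and angle between each of teapot, caddy, sugar_jar, tumblers's own z axis and vertical below 0.2 rad); the robot touches nothing.
It fails at once if the teapot, caddy, sugar jar or tumblers are knocked over (tilted by more than 0.5 rad) or pushed more than 60 mm (angle between any of teapot, caddy, sugar_jar, tumblers's own z axis and vertical above 0.5 rad or distance of any of teapot, caddy, sugar_jar, tumblers from where it was at the start of the episode above 0.06 m).
It also fails if it takes over 64 s, if anything falls off the work surface, if the arm or the gripper's body presses on something with over 40 N, if the wrist force passes 120 N, or if a joint passes its speed limit or range.

## Working session

There is one attempt and no reset: what is moved stays moved. The work goes in short steps, Python scripts to look and compute and a tool call to move; the robot and the scene stay as the last step left them, time stands still between calls to the robot, and variables do not carry over. Pictures are saved under pics/ and viewed, at most 10 in all, crops included, and the job is handed in when it is done.

Besides the shell and the picture viewer there is one more tool, called after "Request:" as name([rows], argument=value, ...), one row to a line, values as JSON. apply_moves: Moves the arm, as the interface text tells. Its arguments: {"type":"object","properties":{"targets":{"type":"array"},"claw":{"type":"number"},"squeeze":{"type":"number"}},"required":["targets"]}

```bash
ls; mkdir -p pics
python3 - <<'E'
from bench import readout,camera,arm
import cv2,numpy as np
s=readout.get_state();print(s);print(arm.hold_point_z,[a for a in dir(arm) if a[0]!='_'])
ims=[]
for n in("scene","side"):
    c=camera(n);cv2.imwrite(f'pics/{n}0.png',c['image'][:,:,::-1]);np.savez(f'{n}0.npz',**c)
    print(n,c['K'],c['R'],c['t'])
E
```

```text
pics
{'time': 0.0, 'joint_positions': array([-1.21005202e-01,  2.76607072e-01,  1.50613970e+00, -1.48844963e-05,
        1.36070476e+00, -1.21024793e-01]), 'qd': array([ 6.72157529e-04,  3.54377167e-04,  6.09822426e-05, -6.89469931e-04,
       -1.76988593e-03, -3.40488714e-06]), 'joint_torque': array([ 6.20495921e-04, -4.16768074e+01, -2.45808578e+01, -1.52056768e-04,
        1.11346930e-02,  1.69860516e-05]), 'eef_pos': array([5.74466705e-01, 5.11228440e-05, 2.30430213e-01]), 'eef_rot': array([-2.22038739e+00, -2.22043781e+00,  1.81750755e-03]), 'contact_force': array([-0.09509796,  0.11792703, -0.47817392]), 'ft_torque': array([-0.05553743,  0.01349807, -0.02216272]), 'grasp_force': 0.0, 'opening': 0.08503410963598876}
0.0187 ['Unreachable', 'hold_point_z']
scene [[489.12181433   0.         319.85748672]
 [  0.         489.12181433 200.9449533 ]
 [  0.           0.           1.        ]] [[-7.15423746e-01  6.98690485e-01 -6.85644373e-04]
 [ 6.00588350e-01  6.14470084e-01 -5.11585916e-01]
 [-3.57018904e-01 -3.66412503e-01 -8.59231855e-01]] [ 0.37049604 -0.33278862  1.50611668]
side [[376.004839     0.         323.78325379]
 [  0.         376.004839   200.71519594]
 [  0.           0.           1.        ]] [[-0.99266684 -0.11953649 -0.01798805]
 [-0.05788369  0.6006767  -0.79739387]
 [ 0.10612267 -0.79050524 -0.60319105]] [0.60642873 0.08729273 0.99340071]
```

View pics/scene0.png

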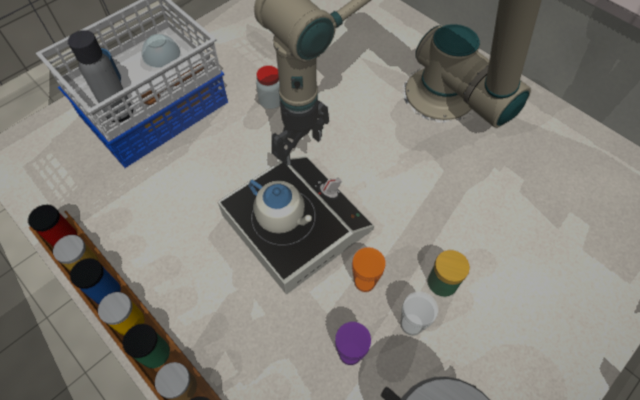

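View pics/side0.png

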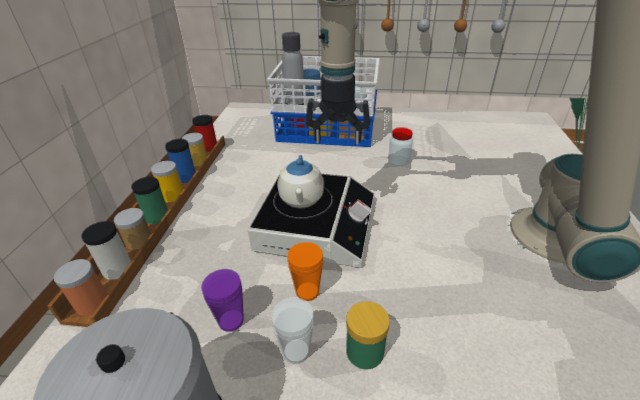

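The scene view shows the warmer around (297,222) with the teapot at (278,207) and the knob at (331,187). In the side view the knob is at (359,211). The caddy, clear tumbler and jar stand clear of it, and the orange and purple tumblers are look-alikes. Next I enlarge the warmer in both views.

Run:
```python
import cv2,numpy as np
a=np.load('scene0.npz')['image'][145:295,210:385];b=np.load('side0.npz')['image'][160:270,245:385]
a=cv2.resize(a,None,fx=4,fy=4,interpolation=cv2.INTER_CUBIC)[:600,:];b=cv2.resize(b,None,fx=4,fy=4,interpolation=cv2.INTER_CUBIC)
f=lambda i:(255*(i/255.)**.6).astype(np.uint8)[:,:,::-1]
cv2.imwrite('pics/a1.png',f(a));cv2.imwrite('pics/b1.png',f(b));print(a.shape,b.shape)
```

```text
(600, 700, 3) (440, 560, 3)
```

View pics/a1.png

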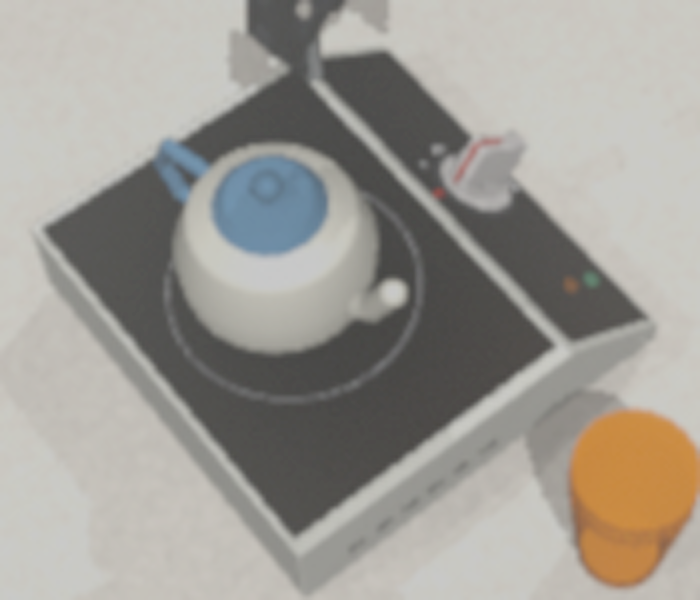

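View pics/b1.png

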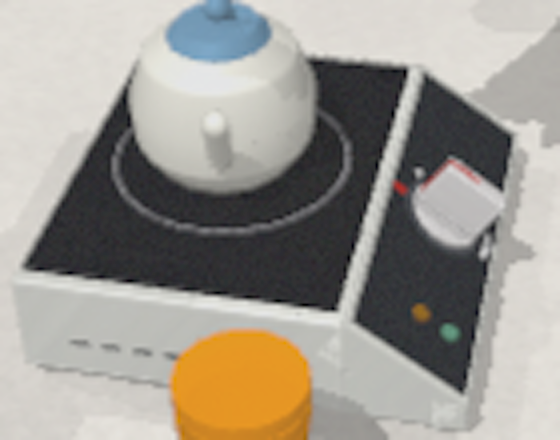

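Both enlargements show the plate's corners clearly. The red bar is at crop (439,193) in the scene view and (400,187) in the side view, and the knob pointer faces up the slope. I cast these points onto planes at their known heights and fit the plate pose.

```bash
cat > h.py <<'E'
import numpy as np
from scipy.spatial.transform import Rotation as Ro
def ray(c,p,z):
    d=np.linalg.inv(c['K'])@[p[0],p[1],1];d=c['R'].T@d;o=-c['R'].T@c['t'];return o+d*(z-o[2])/d[2]
def pix(c,X):
    q=c['K']@(c['R']@X+c['t']);return q[:2]/q[2]
E
python3 - <<'E'
from h import *
S=np.load('scene0.npz');D=np.load('side0.npz')
obs=[(S,(439,193),(-.0735,0,.0746)),(S,(650,322),(-.140,.14,.028)),(S,(390,52),(-.140,-.14,.028)),(S,(300,540),(.14,.14,.08)),(S,(37,230),(.14,-.14,.08)),(S,(568,348),(-.066,.14,.08)),
(D,(400,187),(-.0735,0,.0746)),(D,(465,393),(-.140,.14,.028)),(D,(515,133),(-.140,-.14,.028)),(D,(22,270),(.14,.14,.08)),(D,(418,70),(-.066,-.14,.08)),(D,(348,320),(-.066,.14,.08))]
P=[];M=[]
for c,(u,v),m in obs:
    p=((210+u/4-.4,145+v/4-.4) if c is S else (245+u/4-.4,160+v/4-.4))
    P.append(ray(c,p,m[2])[:2]);M.append(m[:2])
P=np.array(P);M=np.array(M)
def fit(P,M):
    a=P-P.mean(0);b=M-M.mean(0)
    th=np.arctan2((b[:,0]*a[:,1]-b[:,1]*a[:,0]).sum(),(a*b).sum());R=np.array([[np.cos(th),-np.sin(th)],[np.sin(th),np.cos(th)]])
    t=P.mean(0)-R@M.mean(0);return th,t,P-M@R.T-t
for sl in(slice(0,6),slice(6,12),slice(0,12)):
    th,t,r=fit(P[sl],M[sl]);print(th,t);print((r*1000).round(1).tolist())
R=Ro.from_euler('z',th).as_matrix();t=np.r_[t,0]
Rd=R@Ro.from_euler('y',-35,degrees=True).as_matrix()
d=t+R@[-.103,0,.054]
print('dial',d,'axis',Rd[:,2],Rd[:,0]);g=d+.03*Rd[:,2];print('grip',g)
for c,o,(a,b) in((S,'scene',(210,145)),(D,'side',(245,160))):
    p=pix(c,d+.040*Rd[:,2]);print(o,(p+.4-[a,b])*4)
np.savez('pose.npz',Rd=Rd,d=d,R=R,t=t)
E
```

```text
-0.09549479310962065 [0.6249141  0.02497003]
[[-0.9, 0.1], [3.4, -4.2], [3.1, 7.2], [-6.6, -6.1], [-0.6, 7.2], [1.6, -4.1]]
-0.09613571323613807 [0.62504419 0.02238492]
[[-0.9, 1.9], [2.0, -8.0], [3.3, 2.7], [-4.9, -6.1], [2.1, 11.2], [-1.7, -1.7]]
-0.09496601751784461 [0.62500267 0.02371523]
[[-1.0, 1.4], [3.4, -2.8], [2.9, 8.5], [-6.6, -5.0], [-0.7, 8.4], [1.6, -2.8], [-0.8, 0.6], [2.2, -9.2], [3.2, 1.5], [-4.7, -7.6], [2.0, 10.0], [-1.5, -2.9]]
dial [0.52246677 0.03348203 0.054     ] axis [-0.57099197  0.05438843  0.81915204] [ 0.81546104 -0.07767473  0.57357644]
grip [0.50533701 0.03511368 0.07857456]
scene [500.83109797 138.29919171]
side [479.67366707 180.97309524]
```

The plate fit holds up. The predicted knob top falls on the seen one in both views, at scene crop (501,138) and side crop (480,181). I move above the knob with the tool turned so the fingers close across the bar.

Request:
apply_moves([
  [3.5,-6.9,6.0,-0.8],
  [3.5,-6.9,8.0,-1.476],
  [3.5,-6.9,8.0,-1.476],
  [3.5,-6.9,8.0,-1.476],
  [3.5,-6.9,8.0,-1.476],
  [3.5,-6.9,8.0,-1.476],
  [3.5,-6.9,8.0,-1.476],
  [3.5,-6.9,8.0,-1.476],
  [3.5,-6.9,8.0,-1.476],
  [3.5,-6.9,8.0,-1.476],
  [3.5,-6.9,8.0,-1.476],
], claw=0.6)

```text
time: 1.48
eef_pos: [0.506, 0.035, 0.1512]
eef_rot: [-0.151, -3.138, 0.0]
contact_force: [0.3, -0.2, -0.1]
opening: 0.0514
grasp_force: 0.0
```

```bash
cat >> h.py <<'E'
def delta(s,target,yaw=None):
    """tool shift (cm) to world target"""
    return (Ro.from_rotvec(s['eef_rot']).as_matrix().T@(np.array(target)-s['eef_pos'])*100).round(2)
def fish(c,X):
    q=c['R']@X+c['t'];th=np.arctan2(np.hypot(*q[:2]),q[2]);u=q[:2]/np.hypot(*q[:2])
    return c['K'][:2,2]+c['K'][0,0]*th*u
E
python3 - <<'E'
from h import *
from bench import readout,camera
import cv2
P=np.load('pose.npz');s=readout.get_state();print(s['time'],s['eef_pos'],s['eef_rot'],s['joint_positions'])
print(Ro.from_rotvec(s['eef_rot']).as_matrix().round(3))
c=camera('wrist');np.savez('w1.npz',**c)
for Z in(.04,.0):
  for X in(-.023,0,.023,.036): print(Z,X,fish(c,P['d']+P['Rd']@[X,0,Z]).round(1))
cv2.imwrite('pics/w1.png',(255*(c['image']/255.)**.6).astype(np.uint8)[:,:,::-1])
E
```

```text
1.475 [0.50597654 0.03497689 0.15123304] [-1.50818809e-01 -3.13786740e+00  3.76396020e-05] [-6.82280186e-02  2.35288464e-01  1.77383908e+00 -2.87527950e-05
  1.13256746e+00 -1.54295784e+00]
[[-0.995  0.096 -0.   ]
 [ 0.096  0.995 -0.   ]
 [ 0.    -0.    -1.   ]]
0.04 -0.023 [325.3 181.1]
0.04 0 [325.4 211.6]
0.04 0.023 [325.5 243.8]
0.04 0.036 [325.5 262.6]
0.0 -0.023 [325.3 198.1]
0.0 0 [325.4 224.5]
0.0 0.023 [325.4 252. ]
0.0 0.036 [325.4 267.9]
```

View pics/w1.png

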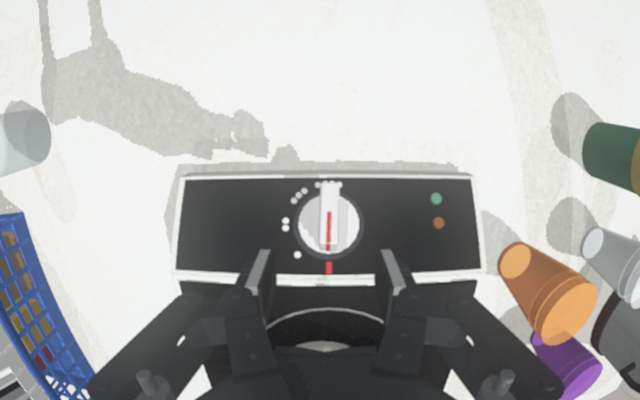

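The wrist view shows the knob bar at (329,210), with the red pointer on the red bar at (329,268). The prediction was column 325.4, so the knob lies about 2.5 mm further to +y. I correct for that, descend and pinch.

Run:
```python
from h import *
from bench import readout
P=dict(np.load('pose.npz'));s=readout.get_state()
P['d']=P['d']+.0025*P['Rd'][:,1];np.savez('pose.npz',**P)
g=P['d']+.03*P['Rd'][:,2];g[2]=.066;print(g,delta(s,g))
T=Ro.from_rotvec(s['eef_rot']).as_matrix().T
print('axis in tool',T@P['Rd'][:,2])
```

```text
[0.50557407 0.03760242 0.066     ] [0.07 0.26 8.53]
axis in tool [ 5.73527102e-01 -4.90435453e-04 -8.19186440e-01]
```

Request:
apply_moves([
  [0.1,0.26,3.0,0],
  [0.1,0.26,5.5,0],
  [0.1,0.26,7.5,0],
  [0.1,0.26,8.5,0],
  [0.1,0.26,8.5,0],
])

```text
time: 2.15
eef_pos: [0.505, 0.0377, 0.0659]
eef_rot: [-0.149, -3.137, -0.0]
contact_force: [-0.0, -0.3, 0.9]
opening: 0.0513
grasp_force: 0.0
```

Request:
apply_moves([
  [0,0,0,0],
  [0,0,0,0],
  [0,0,0,0],
  [0,0,0,0],
  [0,0,0,0],
], claw=0, squeeze=40)

```text
time: 2.78
eef_pos: [0.5058, 0.0376, 0.0671]
eef_rot: [0.149, 3.136, -0.0]
contact_force: [-1.3, 0.2, 5.8]
opening: 0.0128
grasp_force: 41.7
```

Gripped, with the opening at about the bar's thickness. Pull out along the axis.

Request:
apply_moves([
  [0.17,0,-0.25,0],
  [0.34,0,-0.49,0],
  [0.46,0,-0.66,0],
  [0.52,0,-0.74,0],
  [0.55,0,-0.79,0],
  [0.55,0,-0.79,0],
  [0.55,0,-0.79,0],
])

```text
time: 3.65
eef_pos: [0.5012, 0.038, 0.0738]
eef_rot: [0.149, 3.135, -0.0]
contact_force: [6.2, -0.9, -8.0]
opening: 0.0133
grasp_force: 39.7
```

Pulled out 8.1 mm against the stop (about 10 N). Now open loosely around the bar, rise 6 mm and check nothing drags.

Request:
apply_moves([
  [0.55,0,-0.79,0],
  [0.0,0,0.0,0],
  [0.0,0,0.0,0],
  [0.0,0,-0.3,0],
  [0,0,-0.6,0],
  [0,0,-0.6,0],
], claw=0.33)

```text
time: 4.4
eef_pos: [0.5001, 0.0382, 0.0806]
eef_rot: [0.149, 3.137, -0.0]
contact_force: [-1.0, 0.6, 0.2]
opening: 0.0283
grasp_force: 0.0
```

Request:
apply_moves([
  [0,0,0,0.18],
  [0,0,0,0.36],
  [0,0,0,0.54],
  [0,0,0,0.72],
  [0,0,0,0.9],
  [0,0,0,1.08],
  [0,0,0,1.26],
  [0,0,0,1.26],
])

```text
time: 5.4
eef_pos: [0.5007, 0.0391, 0.0808]
eef_rot: [1.966, 2.449, 0.004]
contact_force: [1.4, 3.5, 2.1]
opening: 0.0285
grasp_force: 2.0
```

Run:
```python
from bench import camera
import cv2,numpy as np
f=lambda i:(255*(i/255.)**.6).astype(np.uint8)[:,:,::-1]
a=camera('wrist')['image'];b=camera('side')['image']
a=cv2.resize(a[150:350,180:480],(480,320));b=cv2.resize(b[150:250,300:400],(320,320),interpolation=cv2.INTER_CUBIC)
cv2.imwrite('pics/t1.png',f(np.hstack([a,b])))
```

```text
(no output)
```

View pics/t1.png

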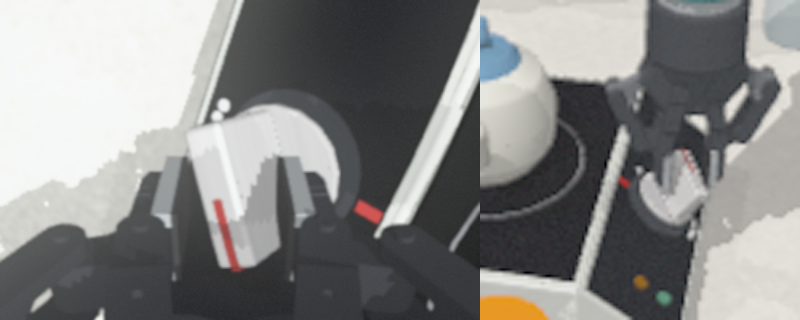

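The wrist crop shows the bar straddled between the fingers at (235,190), turned away from the red mark at (368,212) and lagging slightly. The turning works, so I continue to about 2.25 rad in total.

Request:
apply_moves([
  [0,0,0,0.17],
  [0,0,0,0.34],
  [0,0,0,0.51],
  [0,0,0,0.68],
  [0,0,0,0.85],
  [0,0,0,0.98],
  [0,0,0,0.98],
  [0,0,0,0.98],
])

```text
time: 6.5
eef_pos: [0.4999, 0.0375, 0.0802]
eef_rot: [2.886, 1.237, -0.001]
contact_force: [0.6, -1.0, 1.6]
opening: 0.0281
grasp_force: 1.8
```

Run:
```python
from bench import camera,readout
from h import *
import cv2
f=lambda i:(255*(i/255.)**.6).astype(np.uint8)[:,:,::-1]
c=camera('wrist');d=camera('side');np.savez('w2.npz',**c);np.savez('d2.npz',**d);a=c['image'];b=d['image']
a=cv2.resize(a[150:350,180:480],(480,320));b=cv2.resize(b[150:250,300:400],(320,320),interpolation=cv2.INTER_CUBIC)
cv2.imwrite('pics/t2.png',f(np.hstack([a,b])))
P=np.load('pose.npz')
for th in (1.8,2.0,2.2,2.356,2.5):
  q=P['d']+P['Rd']@[.023*np.cos(th),-.023*np.sin(th),.048];o=P['d']+P['Rd']@[0,0,.048]
  print(th,((fish(c,o)-[180,150])*1.6).round(),((fish(c,q)-[180,150])*1.6).round(),((pix(d,q)-[300,150])*3.2).round())
s=readout.get_state();T=Ro.from_rotvec(s['eef_rot']).as_matrix()
print(s['eef_pos'],(T.T@P['Rd'][:,2]).round(3),(P['Rd'].T@T[:,0]).round(3),s['joint_positions'])
```

```text
1.8 [220. 209.] [253. 255.] [221. 159.]
2.0 [220. 209.] [241. 253.] [225. 163.]
2.2 [220. 209.] [229. 250.] [228. 167.]
2.356 [220. 209.] [220. 246.] [231. 171.]
2.5 [220. 209.] [211. 242.] [232. 174.]
[0.49982832 0.03758323 0.08021559] [-0.355 -0.45  -0.819] [ 0.506  0.786 -0.355] [-6.30416810e-02  3.03251297e-01  1.88501143e+00 -1.35372345e-03
  9.53191724e-01  6.99775127e-01]
```

View pics/t2.png

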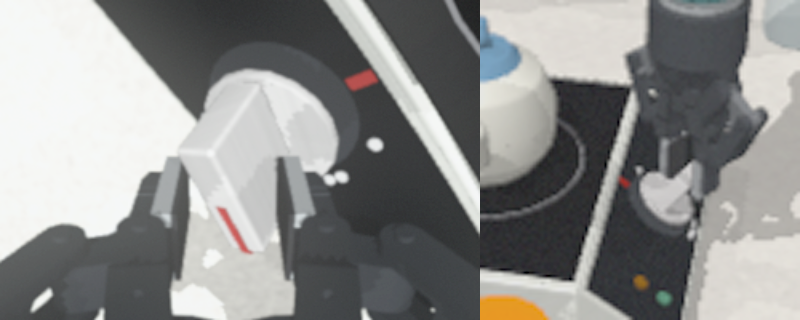

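The bar is straddled, with its pointer end at crop (247,251), which means about 1.93 rad, lagging the tool's 2.24. Closing the fingers lightly should line it up.

Request:
apply_moves([
  [0,0,0.2,0],
  [0,0,0.2,0],
  [0,0,0.2,0],
  [0,0,0.2,0],
  [0,0,0.2,0],
], claw=0, squeeze=20)

```text
time: 7.22
eef_pos: [0.5014, 0.0375, 0.079]
eef_rot: [2.886, 1.234, 0.004]
contact_force: [1.9, -2.1, 4.7]
opening: 0.0197
grasp_force: 17.9
```

Run:
```python
from bench import camera,readout
from h import *
import cv2
f=lambda i:(255*(i/255.)**.6).astype(np.uint8)[:,:,::-1]
c=camera('wrist');np.savez('w3.npz',**c);a=c['image']
a=cv2.resize(a[210:330,260:400],(560,480),interpolation=cv2.INTER_CUBIC)
cv2.imwrite('pics/t3.png',f(a))
P=np.load('pose.npz')
for pl in(.008,.006,):
 for th in (1.9,2.1,2.3,2.5):
  g=lambda X,Y:((fish(c,P['d']+P['Rd']@Ro.from_euler('z',-th).as_matrix()@[X,Y,.04+pl])-[260,210])*4).round().astype(int).tolist()
  print(pl,th,g(0,0),g(.023,0),g(.023,.007),g(.023,-.007),g(-.023,.007),g(-.023,-.007))
s=readout.get_state();T=Ro.from_rotvec(s['eef_rot']).as_matrix()
print(s['eef_pos'],s['contact_force'],s['ft_torque'],s['opening'],(T.T@P['Rd'][:,2]).round(3))
```

```text
0.008 1.9 [220, 295] [289, 409] [334, 416] [247, 401] [186, 159] [92, 154]
0.008 2.1 [220, 295] [260, 402] [306, 415] [215, 388] [226, 174] [118, 149]
0.008 2.3 [220, 295] [230, 391] [276, 410] [184, 372] [266, 194] [151, 151]
0.008 2.5 [220, 295] [200, 377] [245, 400] [155, 353] [305, 219] [188, 160]
0.006 1.9 [228, 283] [296, 397] [341, 404] [253, 390] [195, 147] [101, 142]
0.006 2.1 [228, 283] [267, 390] [313, 404] [222, 377] [235, 161] [128, 137]
0.006 2.3 [228, 283] [237, 380] [283, 398] [191, 361] [275, 181] [160, 139]
0.006 2.5 [228, 283] [207, 365] [252, 389] [162, 342] [313, 205] [197, 147]
[0.50143941 0.03752386 0.07899957] [ 1.17842235 -1.95078345  5.63986677] [-0.5779474  -0.40744394 -0.00520257] 0.020287739474746727 [-0.354 -0.447 -0.821]
```

View pics/t3.png

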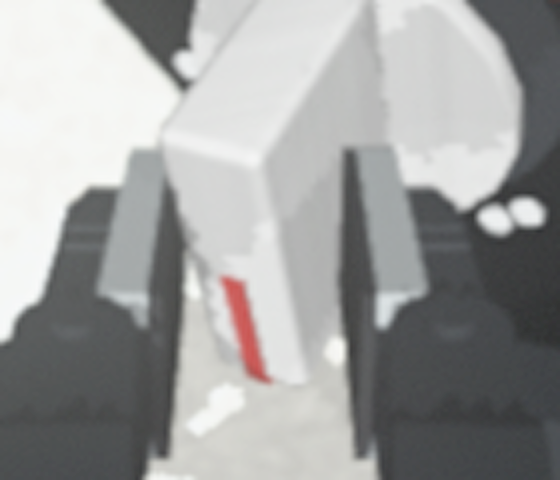

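From the edges of the top face, the bar is now at about 2.17 rad: (262,160) to (305,380), with tail edge slope 0.26. I push in along the axis (tool direction 0.354, 0.447, 0.821) to feel the catch.

Request:
apply_moves([
  [0.07,0.09,0.16,0],
  [0.14,0.18,0.33,0],
  [0.18,0.22,0.41,0],
  [0.18,0.22,0.41,0],
])

```text
time: 7.78
eef_pos: [0.5042, 0.0369, 0.0751]
eef_rot: [2.886, 1.234, 0.004]
contact_force: [1.1, -3.8, 6.1]
opening: 0.0196
grasp_force: 18.6
```

Request:
apply_moves([
  [0.07,0.09,0.16,0],
  [0.14,0.18,0.33,0],
  [0.18,0.22,0.41,0],
  [0.18,0.22,0.41,0],
])

```text
time: 8.28
eef_pos: [0.5049, 0.0369, 0.0737]
eef_rot: [2.887, 1.235, -0.001]
contact_force: [-8.6, -3.1, 31.9]
opening: 0.0192
grasp_force: 25.0
```

```bash
cat > look.py <<'E'
from bench import camera,readout
from h import *
import cv2,sys
c=camera('wrist');np.savez(sys.argv[1]+'.npz',**c);a=c['image']
a=cv2.resize(a[210:330,260:400],(560,480),interpolation=cv2.INTER_CUBIC)
cv2.imwrite(f'pics/{sys.argv[1]}.png',(255*(a/255.)**.6).astype(np.uint8)[:,:,::-1])
P=np.load('pose.npz')
for pl in(.008,.006,0):
 for th in (2.1,2.3,2.5):
  g=lambda X,Y:((fish(c,P['d']+P['Rd']@Ro.from_euler('z',-th).as_matrix()@[X,Y,.04+pl])-[260,210])*4).round().astype(int).tolist()
  print(pl,th,g(0,0),g(.023,0),g(.023,.007),g(-.023,.007),g(-.023,-.007))
s=readout.get_state();T=Ro.from_rotvec(s['eef_rot']).as_matrix()
print(s['eef_pos'],s['contact_force'],s['ft_torque'],s['opening'],(T.T@P['Rd'][:,2]).round(3))
E
python3 look.py t4
```

```text
0.008 2.1 [194, 333] [238, 437] [285, 452] [196, 215] [87, 187]
0.008 2.3 [194, 333] [207, 425] [254, 446] [237, 236] [120, 190]
0.008 2.5 [194, 333] [177, 411] [223, 435] [277, 261] [158, 199]
0.006 2.1 [202, 320] [245, 425] [291, 440] [206, 201] [97, 174]
0.006 2.3 [202, 320] [214, 414] [261, 434] [246, 222] [130, 177]
0.006 2.5 [202, 320] [184, 399] [230, 424] [286, 247] [167, 186]
0 2.1 [226, 283] [265, 390] [311, 404] [232, 161] [125, 138]
0 2.3 [226, 283] [235, 380] [281, 399] [272, 181] [158, 139]
0 2.5 [226, 283] [205, 366] [250, 389] [311, 206] [195, 148]
[0.50482054 0.03691204 0.07368417] [-9.01622871 -3.26530201 31.53319557] [-0.69757867  1.06711777 -0.06124366] 0.019299380124622928 [-0.356 -0.449 -0.819]
```

View pics/t4.png

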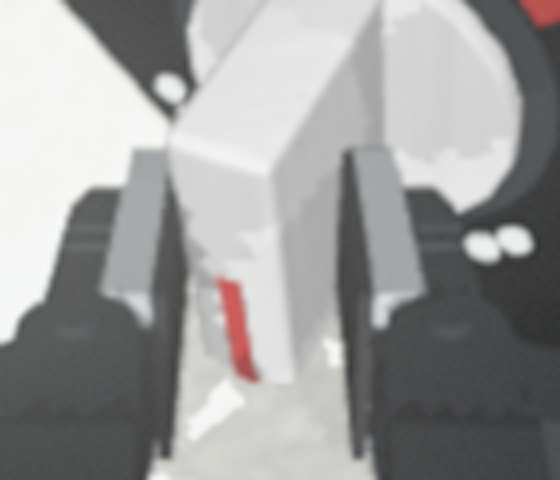

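The push travelled 6.4 mm and then stopped hard at 32 N. The bar edge now runs (270,178) to (293,380), so about 2.28 rad. To tell whether the knob is home, I check the view's offset against the printed two dots at (499,243).

Run:
```python
from h import *
P=np.load('pose.npz')
for n,obs in(('w3',(511,214)),('t4',(499,243))):
  c=np.load(n+'.npz');print(n,obs,((fish(c,P['d']+P['Rd']@[0,-.036,0])-[260,210])*4).round())
  r=((fish(c,P['d']+P['Rd']@[.036,0,0])-[260,210])*4).round();print('red',r)
  # skirt, bar corner
  for th in(2.17,2.28):
    for pl in(0,.002,.004,.006,.008):
      g=lambda X,Y:((fish(c,P['d']+P['Rd']@Ro.from_euler('z',-th).as_matrix()@[X,Y,.04+pl])-[260,210])*4).round().astype(int).tolist()
      print(th,pl,g(-.023,.007),g(.023,.007))
c=np.load('t4.npz')['image'].astype(int);m=(c[:,:,0]>140)&(c[:,:,1]<90);ys,xs=np.nonzero(m);k=(xs>385);print('red px',(xs[k].mean()-260)*4,(ys[k].mean()-210)*4,k.sum(),xs[k].min(),xs[k].max())
```

```text
w3 (511, 214) [512. 214.]
red [576. -32.]
2.17 0 [274, 129] [322, 368]
2.17 0.002 [266, 142] [315, 379]
2.17 0.004 [257, 154] [309, 391]
2.17 0.006 [249, 167] [303, 402]
2.17 0.008 [240, 180] [296, 414]
2.28 0 [295, 140] [305, 365]
2.28 0.002 [287, 153] [299, 376]
2.28 0.004 [279, 166] [293, 388]
2.28 0.006 [271, 178] [286, 399]
2.28 0.008 [262, 192] [279, 411]
t4 (499, 243) [499. 243.]
red [563.  -3.]
2.17 0 [247, 168] [301, 403]
2.17 0.002 [238, 181] [294, 414]
2.17 0.004 [229, 194] [288, 426]
2.17 0.006 [220, 208] [281, 438]
2.17 0.008 [211, 221] [274, 450]
2.28 0 [268, 179] [284, 400]
2.28 0.002 [260, 192] [278, 411]
2.28 0.004 [251, 206] [271, 423]
2.28 0.006 [242, 220] [264, 435]
2.28 0.008 [233, 233] [257, 446]
red px 561.2210526315789 -1.8105263157895024 95 392 409
```

The offset is zero: the dots are predicted at (499,243) and seen there. The bar corner at (270,178) matches pull 0 at 2.28 rad, so the knob has dropped home. I relieve the push, open, and rise straight up.

Request:
apply_moves([
  [-0.1,-0.12,-0.22,0],
  [-0.1,-0.12,-0.22,0],
])

```text
time: 8.57
eef_pos: [0.5048, 0.0369, 0.0741]
eef_rot: [2.886, 1.234, 0.003]
contact_force: [-2.4, -3.8, 14.4]
opening: 0.0192
grasp_force: 21.3
```

Request:
apply_moves([
  [0,0,0,0],
  [0,0,0,0],
  [0,0,0,0],
  [0,0,0,0],
  [0,0,-1.0,0],
  [0,0,-3.0,0],
  [0,0,-6.0,0],
  [0,0,-9.0,0],
  [0,0,-9.0,0],
], claw=0.5)

```text
time: 9.7
eef_pos: [0.5059, 0.0378, 0.1652]
eef_rot: [2.887, 1.232, 0.009]
contact_force: [0.3, -0.6, 0.7]
opening: 0.0427
grasp_force: 0.0
```

Run:
```python
from bench import camera,readout
from h import *
import cv2
P=np.load('pose.npz');c=camera('wrist');np.savez('t5.npz',**c)
o=np.array([235,165]);a=cv2.resize(c['image'][165:285,235:395],(800,600),interpolation=cv2.INTER_CUBIC)
cv2.imwrite('pics/t5.png',(255*(a/255.)**.6).astype(np.uint8)[:,:,::-1])
g=lambda v:((fish(c,P['d']+P['Rd']@v)-o)*5).round().astype(int).tolist()
print('two',g([0,-.036,0]),'red',g([.036,0,0]))
for pl in(0,.006):
 for th in(2.18,2.28,2.38):
  M=Ro.from_euler('z',-th).as_matrix();print(pl,th,[g(M@[x,y,.04+pl]) for x,y in((.023,.007),(.023,-.007),(-.023,-.007),(-.023,.007))])
s=readout.get_state();print(s['time'],s['contact_force'])
```

```text
two [653, 273] red [687, 38]
0 2.18 [[480, 383], [404, 364], [353, 134], [438, 149]]
0 2.28 [[468, 382], [391, 357], [366, 133], [453, 157]]
0 2.38 [[455, 380], [378, 349], [380, 134], [468, 165]]
0.006 2.18 [[464, 408], [386, 388], [333, 158], [419, 174]]
0.006 2.28 [[451, 407], [373, 381], [346, 157], [434, 182]]
0.006 2.38 [[438, 406], [361, 374], [360, 158], [449, 190]]
9.75 [ 0.48184702  0.05707454 -0.91497878]
```

View pics/t5.png

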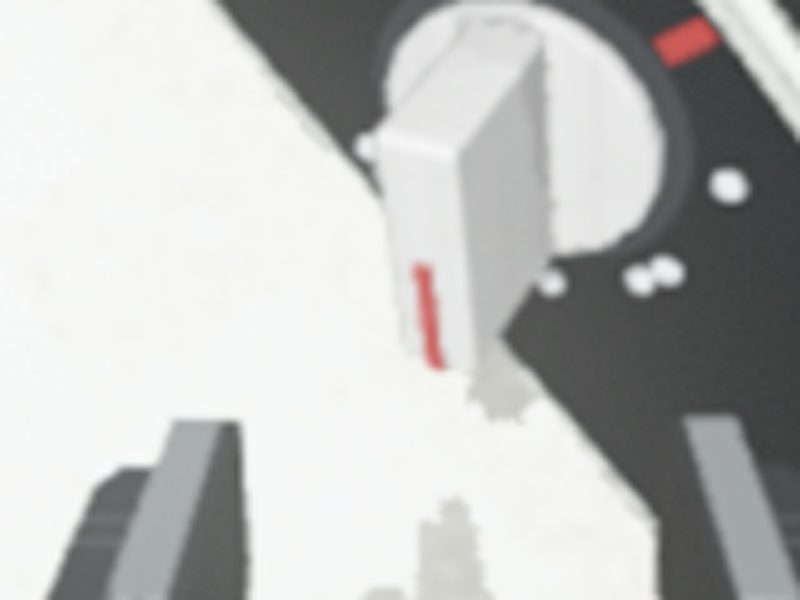

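The picture shows the top-face corners at (458,155), (378,137) and (475,368). That matches pull 0 at about 2.27 rad, with the pointer towards the three dots. The robot touches nothing, so I hand the job in.

```bash
python3 -c "
from bench import ticket
print(ticket.close_job())"
```

```text
the job is handed in; nothing more can be done
None
```

The knob was pulled out, turned to three dots (about 2.27 rad) and pushed fully home, then released; the gripper rose clear, and the job is handed in, though no verdict came back.

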